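# Run a board shuttle into the test station and start the test

### The arm

A 6-joint arm with a two-finger parallel gripper is mounted at the origin on the work surface; the furniture and walls round the work are solid. World frame = base frame: x ahead of the robot, y to its left, z up, the work surface at z = 0. Lengths are in m, angles in degrees, forces in N, time in s.
With the tool pointing down it reaches from about 0.25 to 0.725 m from the base axis. Payload 9.7 kg.
Tool frame: the origin (TCP) lies between the finger pads; the fingertips stand 19 mm ahead of it and the grasp point (between the pads) is the TCP; z points along the fingers, y is the line along which they close (so a half turn about z gives the same grasp; the last joint's range is limited). The gripper opens to 85 mm and grips with 20 to 120 N. Pads are 22 mm wide; open, the fingers measure 114 mm over their backs; the gripper's body (76 mm by 85 mm) begins 54 mm behind the grasp point. The pads swing forward as they close: fully open they stand 13 mm farther back than shut.
Start: joints at [-64.802, 4.979, 10.078, 95.1, 0, 90], TCP at [0.234, -0.498, 0.25] pointing down, gripper open.
Joint ranges: [-179.16, 179.16], [-48.56, 103.87], [-65.8, 70.77], [-126.05, 130.52], [-82.76, 87.17], [-180, 180]. Speed limits (degrees/s): [127.2, 127.2, 147.25, 180, 180, 180].

### API

Orientations are given as [roll, pitch, yaw] about the fixed x, y, z axes, in that order (R = Rz(yaw) Ry(pitch) Rx(roll)).
In Python, from workcell import telemetry, camera, calibration, workorder gives the robot as it stands.
- The arm moves only by the tool play_rows, never from a script. Its argument "increments" is a list of rows, each a list of 3 entries, a list of its own where there are three numbers: the shift along the tool's x, y, z in mm, then the turn, a rotation vector about the tool's x, y, z in degrees, then the closure, from 0 (fully open) to 1 (shut). In form: [[[x, y, z], [ax, ay, az], jaw], ...]. A call has 1 to 20 rows; each row is the pose to reach, as a shift and turn from the pose commanded when the call began, along the tool's axes at that moment; what a row does not reach only later rows make up. A row lasts 1/10 s, in which the tool goes at most 50 mm and 8.59 degrees, less where a joint would pass 70% of its speed; a pose out of reach is approached as far as the arm can. A call with a gripper value outside its range is refused whole. The fingers move at their own pace and stop on an object; "grip_force" is the grip in N (left out, the last holds). Time passes only in rows, so rows that repeat a pose let the fingers close. It gives the time, the measured TCP pose, the force, the opening and the grip force at its end, in the units of the state.
- telemetry.get_obs(): the state, without advancing time (a new reading comes with each control period).
- camera(name): name is "scene" or "top"; returns (picture, depth): 400x640x3 uint8, red, green, blue; 400x640 float32, m along the optical axis (not along the pixel's ray), 0 where there is no reading.
- calibration(name): a dict with "vertical_fov" (degrees; the focal length in pixels is half the picture's height over the tangent of half this angle, whatever the lens; pixels are square), "cx", "cy" (the principal point, pixels), "k1" (the pictures are not rectified: a ray, as slopes to the right and down, at radius r is drawn at 1 + k1 r^2 times it, then the intrinsics apply), "rvec" (rotation vector, rad) and "tvec" (3), from world to camera coordinates, as OpenCV has them. Camera axes: x right, y down, z forward; pixel columns grow to the right and rows downward; lengths in m; the calibration is good to about 2 mm. A picture is of the moment at which its call begins. calibration takes no time and is no camera call.
- workorder.job_done(): hands the job in; it is judged then, once.
The state is a dict: "time": time; "q": joint angles; "qd": joint speeds; "joint_efforts": joint torques, N m; "ee_pos": TCP position; "tcp_rot": TCP orientation; "wrist_force": force on the tool from outside, world axes, zero at the start; "torque": the same for the moment, N m; "opening": finger opening in m; "grasp_force": force on a finger pad.
Only numpy, scipy, OpenCV 4.12 (cv2) and the standard library are available. Lean on these libraries where they do the work, as an engineer would, in place of code of your own. Each camera call takes 0.05 s, during which the arm holds its last target. There are 200 camera calls.

### The job

Send the circuit board into the test station: with a fingertip press the round lock button on the shuttle and keep it held down while you slide the shuttle steadily into the station until it meets its end stop, then let the button come back up so that the shuttle is locked there. After that press the square start key on the station's roof all the way down and let it go. Only press and push: do not slam the shuttle, touch the board, or disturb the loose things on the bench.

Things in the scene. Friction and masses are not known exactly. Their poses are not given: they have to be found in the camera images.
- station: Board test station fixed to the bench: dark base plate 300 x 112 x 6 mm with two guide rods; over its +x end a grey housing 120 x 112 mm, roof 64 mm high, mouth at x = +30 mm. Origin: centre of the plate's underside. Its +x is the direction in which the shuttle slides into the housing (roughly world +y, the robot's left); z up; +y is the side towards the robot.
- shuttle (a joint): Shuttle position along the station's +x, in m: 0 is drawn out, it starts locked at 0.002 to 0.035; 0.100 is the end stop (collars on the rods), 0.098 or more is home. Steel carriage: a handle block 62 x 92 mm, top 40 mm high, which stays outside, then a low nest plate with the board. Unlocked, it runs on ball bushes and about 1 N moves it (drag 15 N per m/s); over 0.35 m/s is slamming.
- lock_button (a joint): Lock button travel, in m: 0 is up (a cross pin under it stands between the pins of a rack, 6.5 mm pitch, and locks the shuttle; 0.5 mm of play), 0.006 fully down. The shuttle is free from 0.0035 down. The spring takes about 3.5 N to start moving and 5.3 N at the bottom, and lifts the button when let go; 0.002 or more counts as held down, below 0.001 as up.
- lock_top (a point): Centre of the top face of the lock button, a round black pad 27 mm across on the shuttle's handle block, 51 mm above the bench when up and 11 mm above the block; it moves with the shuttle and with the press. At the end stop it stands at station x = -15.5 mm, y = 0, 45 mm short of the housing.
- finger_stop (a point): Top centre of the upright finger stop on the shuttle, 60 mm above the bench: a steel plate 6 mm thick (along x) and 46 mm wide, just ahead of the lock button. Its near face is 18.5 mm from the button's centre in the station's +x, so the finger that presses the button may also push against it. The button's other three sides are open.
- test_board: Small blue circuit board, 50 x 70 x 16 mm, clipped in the nest on the shuttle (it cannot come out); its centre is 80 mm ahead of the lock button in the station's +x. Origin: centre of its underside, 34 mm above the bench. Not to be touched.
- start_key (a joint): Start key travel, in m: 0 is up, 0.004 fully down; 0.0025 or more counts as pressed, below 0.001 as let go. Its spring takes 1.5 N to start moving and 3.5 N at the bottom, where it is rigid, and lifts it when let go.
- key_top (a point): Centre of the top face of the start key, a grey square 22 x 22 mm in a black bezel on the housing's roof, 73 mm above the bench when up (5 mm above the bezel), at station x = +98 mm, y = 0.
- usb_stick: Loose white memory stick, 18 x 55 x 11 mm, lying on the bench just beyond the housing's closed +x end; origin at the centre of its underside. Bystander.
- plug: Loose small black connector, 20 x 34 x 12 mm, lying on the bench just beyond the housing's closed +x end; origin at the centre of its underside. Bystander.

How it is judged:
By the outcome, as a careful person would: the job done as asked, in the order asked, and still so for the second after the job is handed in, with the robot touching nothing.
It also fails if it takes over 42 s, if anything falls off the work surface, if the arm or the gripper's body presses on something with over 40 N, if the wrist force passes 120 N, or if a joint passes its speed limit or range.

## Working session

There is one attempt and no reset: what is moved stays moved. The work goes in short steps, Python scripts to look and compute and a tool call to move; the robot and the scene stay as the last step left them, time stands still between calls to the robot, and variables do not carry over. Pictures are saved under pics/ and viewed, at most 10 in all, crops included, and the job is handed in when it is done.

Besides the shell and the picture viewer there is one more tool, called after "Call:" in YAML: its name, and indented under it one key for each argument. play_rows: Moves the arm, as the interface text tells. Its arguments: {"type":"object","properties":{"increments":{"type":"array"},"grip_force":{"type":"number"}},"required":["increments"]}

```bash
mkdir -p pics; cat > h.py <<'E'
import numpy as np, cv2
from workcell import telemetry, camera, calibration, workorder
def K(n):
    c=calibration(n); f=200/np.tan(np.radians(c["vertical_fov"])/2)
    R=cv2.Rodrigues(np.array(c["rvec"],float))[0]; return c,f,R,np.array(c["tvec"],float)
def ray(n,u,v):
    c,f,R,t=K(n); d=np.array([(u-c["cx"])/f,(v-c["cy"])/f]); s=d.copy()
    for _ in range(20): s=d/(1+c["k1"]*(s@s))
    return -R.T@t, R.T@np.array([s[0],s[1],1])
def at_z(n,u,v,z):
    o,d=ray(n,u,v); return o+d*(z-o[2])/d[2]
def at_d(n,u,v,D):
    o,d=ray(n,u,v); return o+d*D
E
python3 - <<'E'
from h import *
for n in("scene","top"):
    p,d=camera(n); cv2.imwrite(f"pics/{n}0.png",p[:,:,::-1]); np.save(n+"d.npy",d); print(calibration(n))
print(telemetry.get_obs())
E
```

```text
{'vertical_fov': 45.21618244089257, 'cx': 308.28255926700325, 'cy': 199.30949231600107, 'k1': -0.1438173647978263, 'rvec': array([ 0.81705394, -2.24619913,  1.40890395]), 'tvec': array([0.47456905, 0.1460784 , 0.76469778])}
{'vertical_fov': 44.348150244064996, 'cx': 318.38552003298406, 'cy': 198.28265775679128, 'k1': -0.03204465592087179, 'rvec': array([ 2.06972237, -2.11669681,  0.25728071]), 'tvec': array([0.18431642, 0.46756124, 0.85117561])}
{'time': 0.1, 'q': array([-6.48016536e+01,  5.00665293e+00,  1.00386687e+01,  9.51007984e+01,
       -1.26988165e-03,  8.99981043e+01]), 'qd': array([ 0.16304341,  0.0703795 ,  0.13669267, -0.13512623, -0.02762953,
        0.08531793]), 'joint_efforts': array([ 1.49873395e-03, -5.21562016e+01,  4.65652764e+01,  1.61322230e-02,
        4.30232251e-05, -1.81579782e-05]), 'ee_pos': array([ 0.23407556, -0.49748699,  0.24966348]), 'tcp_rot': array([-1.79931217e+02,  1.26760501e-03,  2.52002436e+01]), 'wrist_force': array([-0.11267982,  0.3027203 ,  0.9286191 ]), 'torque': array([ 0.00021147, -0.00276341,  0.04053792]), 'grasp_force': 0.0, 'opening': 0.08572966964299839}
```

View pics/top0.png

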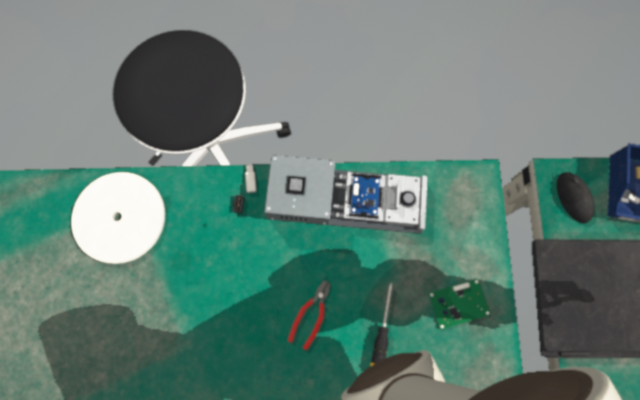

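View pics/scene0.png

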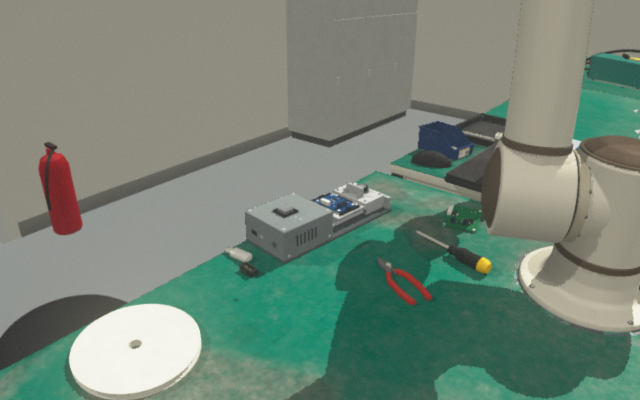

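The top view shows the housing at about (300,187), the key at (296,185), the board at (366,195) and the button at (408,199). I'll enlarge that area.

```bash
python3 - <<'E'
from h import *
p=cv2.imread("pics/top0.png")[145:240,235:435]
cv2.imwrite("pics/c1.png",cv2.resize(p,None,fx=4,fy=4,interpolation=cv2.INTER_CUBIC))
for u,v,z in((296,185,.073),(408,199,.051)):
    print(at_z("top",u,v,z), at_d("top",u,v,np.load("topd.npy")[v,u]))
E
```

```text
[0.49359712 0.21424885 0.073     ] [0.49288238 0.21414091 0.07557579]
[0.46794149 0.00671935 0.051     ] [0.46725152 0.00727003 0.05385457]
```

View pics/c1.png

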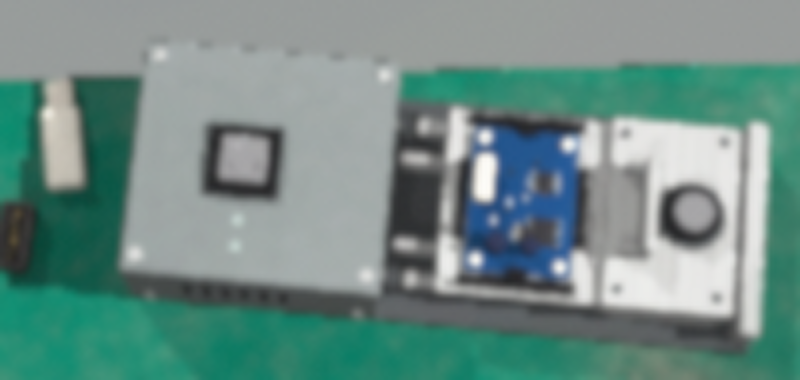

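The crop puts the key at (245,157), the button top at (695,212), and the roof screws at (159,54), (385,75), (134,253) and (366,275).

```bash
python3 - <<'E'
from h import *
def P(x,y,z): return at_z("top",235+(x+.5)/4-.5,145+(y+.5)/4-.5,z)
k=P(245,157,.073); b=P(695,212,.051)
d=(k-b)[:2]; print("key",k,"btn",b,"len",np.linalg.norm(d),"yaw",np.degrees(np.arctan2(d[1],d[0])))
s=[P(*c,.064) for c in((159,54),(385,75),(134,253),(366,275))]
for a,c in((0,1),(2,3),(2,0),(3,1)):
    e=(s[a]-s[c])[:2]; print(np.linalg.norm(e),np.degrees(np.arctan2(e[1],e[0])))
print("mean",np.mean(s,0))
yaw=np.arctan2(d[1],d[0]); print("shuttle", .1-(np.linalg.norm(d)-.1135))
# fine height check at key and button
D=np.load("topd.npy")
for u,v in((296,184),(408,198)): print(at_d("top",u,v,np.median(D[v-1:v+2,u-1:u+2])))
E
```

```text
key [0.49573878 0.21445355 0.073     ] btn [0.47056465 0.00584331 0.051     ] len 0.21012370008708797 yaw 83.11907860482577
0.10639247383575642 83.12556880781602
0.1064945564194466 83.17496825995714
0.09610490102843179 173.1334563524999
0.09601315152193939 173.19435799464665
mean [0.4952361 0.2074959 0.064    ]
shuttle 0.003376299912912037
[0.49517308 0.21417901 0.07415492]
[0.4695246  0.00685787 0.05237683]
```

Call:
play_rows:
  increments:
    - [[50, -41, 0], [0, 0, -7], 1]
    - [[90, -75, 0], [0, 0, -14], 1]
    - [[130, -108, 0], [0, 0, -20], 1]
    - [[170, -141, 10], [0, 0, -26], 1]
    - [[205, -171, 20], [0, 0, -32], 1]
    - [[240, -200, 30], [0, 0, -38], 1]
    - [[275, -229, 40], [0, 0, -44], 1]
    - [[310, -258, 50], [0, 0, -50], 1]
    - [[345, -287, 65], [0, 0, -54], 1]
    - [[380, -316, 80], [0, 0, -57.9], 1]
    - [[405, -337, 90], [0, 0, -57.9], 1]
    - [[420, -350, 95], [0, 0, -57.9], 1]
    - [[430, -358, 100], [0, 0, -57.9], 1]
    - [[430, -358, 100], [0, 0, -57.9], 1]
    - [[430, -358, 100], [0, 0, -57.9], 1]

```text
time: 1.6
ee_pos: [0.4706, 0.0088, 0.1503]
tcp_rot: [-180.0, 0.0, 83.1]
wrist_force: [-0.3, -0.7, 0.5]
opening: -0.0001
grasp_force: 0.0
```

```bash
python3 - <<'E'
from h import *
o=telemetry.get_obs(); print(o["time"],o["ee_pos"],o["tcp_rot"],o["wrist_force"],o["opening"])
p,d=camera("scene"); cv2.imwrite("pics/s1.png",cv2.resize(p[130:280,220:440,::-1],None,fx=3.6,fy=3.6,interpolation=cv2.INTER_CUBIC))
E
```

```text
1.6 [0.47061008 0.00884301 0.15031682] [-1.79978353e+02  1.69069779e-02  8.30939594e+01] [-0.3109658  -0.74316147  0.48401068] -0.00010680075162065731
```

View pics/s1.png

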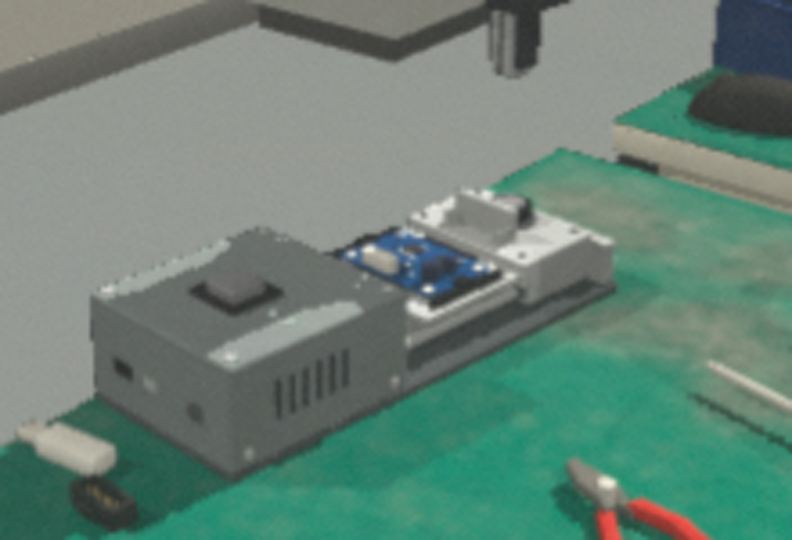

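The picture shows the closed fingertips at (515,70), above the button at (520,210), and clear of everything else. Next I'll lower the tool.

Call:
play_rows:
  increments:
    - [[0, 0, 30], [0, 0, 0], 1]
    - [[0, 0, 55], [0, 0, 0], 1]
    - [[0, 0, 70], [0, 0, 0], 1]
    - [[0, 0, 75], [0, 0, 0], 1]
    - [[0, 0, 78], [0, 0, 0], 1]
    - [[0, 0, 81], [0, 0, 0], 1]
    - [[0, 0, 83], [0, 0, 0], 1]
    - [[0, 0, 83], [0, 0, 0], 1]

```text
time: 2.45
ee_pos: [0.4714, 0.0094, 0.0681]
tcp_rot: [179.9, -0.0, 83.1]
wrist_force: [0.0, -0.1, 3.6]
opening: -0.0003
grasp_force: 1.9
```

Call:
play_rows:
  increments:
    - [[0, 0, 2], [0, 0, 0], 1]
    - [[0, 0, 4], [0, 0, 0], 1]
    - [[0, 0, 5], [0, 0, 0], 1]
    - [[0, 0, 5.5], [0, 0, 0], 1]
    - [[0, 0, 5.5], [0, 0, 0], 1]

```text
time: 2.95
ee_pos: [0.4717, 0.0095, 0.0638]
tcp_rot: [179.8, -0.0, 83.1]
wrist_force: [-2.9, 0.2, 18.8]
opening: -0.0003
grasp_force: 9.7
```

Call:
play_rows:
  increments:
    - [[2, 0, 0], [0, 0, 0], 1]
    - [[4, 0, 0], [0, 0, 0], 1]
    - [[6, 0, 0], [0, 0, 0], 1]
    - [[9, 0, 0], [0, 0, 0], 1]
    - [[14, 0, 0], [0, 0, 0], 1]
    - [[20, 0, 0], [0, 0, 0], 1]
    - [[27, 0, 0], [0, 0, 0], 1]
    - [[34, 0, 0], [0, 0, 0], 1]
    - [[41, 0, 0], [0, 0, 0], 1]
    - [[48, 0, 0], [0, 0, 0], 1]
    - [[55, 0, 0], [0, 0, 0], 1]
    - [[62, 0, 0], [0, 0, 0], 1]
    - [[68, 0, 0], [0, 0, 0], 1]
    - [[74, 0, 0], [0, 0, 0], 1]
    - [[79, 0, 0], [0, 0, 0], 1]
    - [[83, 0, 0], [0, 0, 0], 1]
    - [[86, 0, 0], [0, 0, 0], 1]
    - [[88, 0, 0], [0, 0, 0], 1]
    - [[89, 0, 0], [0, 0, 0], 1]

```text
time: 4.85
ee_pos: [0.4823, 0.0983, 0.0639]
tcp_rot: [179.9, -0.1, 83.1]
wrist_force: [-4.7, 0.1, 20.0]
opening: -0.0
grasp_force: 9.6
```

Call:
play_rows:
  increments:
    - [[2, 0, 0], [0, 0, 0], 1]
    - [[4, 0, 0], [0, 0, 0], 1]
    - [[6, 0, 0], [0, 0, 0], 1]
    - [[7.5, 0, 0], [0, 0, 0], 1]
    - [[7.5, 0, 0], [0, 0, 0], 1]

```text
time: 5.35
ee_pos: [0.4831, 0.1057, 0.0639]
tcp_rot: [179.9, -0.1, 83.1]
wrist_force: [-4.0, 0.4, 19.6]
opening: -0.0001
grasp_force: 9.6
```

```bash
python3 - <<'E'
from h import *
p,d=camera("scene"); cv2.imwrite("pics/s2.png",cv2.resize(p[130:280,220:440,::-1],None,fx=3.6,fy=3.6,interpolation=cv2.INTER_CUBIC))
E
```

```text
(no output)
```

View pics/s2.png

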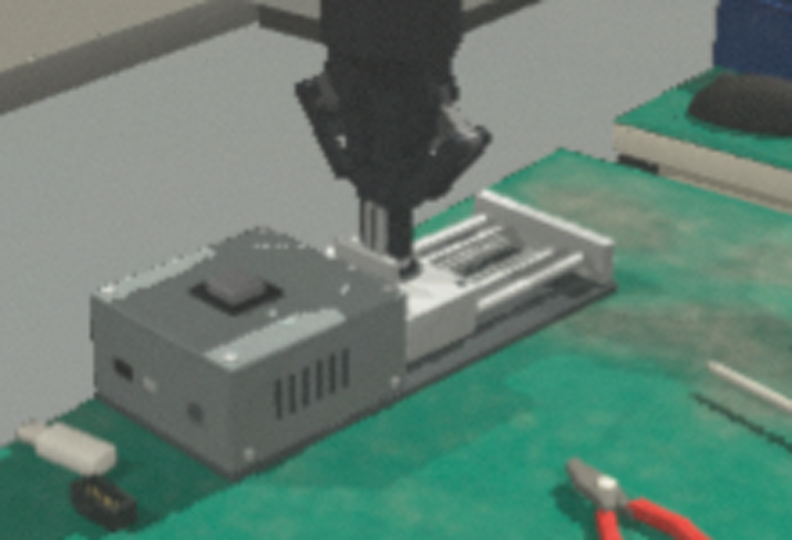

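The shuttle is nearly home, with the finger on the button at (405,265) and the handle close to the housing. I'll continue in small steps until I feel the end stop.

Call:
play_rows:
  increments:
    - [[1, 0, 0], [0, 0, 0], 1]
    - [[2, 0, 0], [0, 0, 0], 1]
    - [[2, 0, 0], [0, 0, 0], 1]

```text
time: 5.7
ee_pos: [0.4833, 0.1064, 0.0638]
tcp_rot: [179.9, 0.1, 83.1]
wrist_force: [-5.2, -7.8, 20.9]
opening: -0.0001
grasp_force: 10.2
```

Call:
play_rows:
  increments:
    - [[1, 0, 0], [0, 0, 0], 1]
    - [[2, 0, 0], [0, 0, 0], 1]
    - [[2, 0, 0], [0, 0, 0], 1]

```text
time: 6.0
ee_pos: [0.4834, 0.1073, 0.0638]
tcp_rot: [179.9, 0.2, 83.0]
wrist_force: [-4.9, -12.9, 21.0]
opening: 0.0003
grasp_force: 10.7
```

Call:
play_rows:
  increments:
    - [[0, 0, -2], [0, 0, 0], 1]
    - [[0, 0, -4], [0, 0, 0], 1]
    - [[0, 0, -6], [0, 0, 0], 1]
    - [[0, 0, -8], [0, 0, 0], 1]
    - [[0, 0, -10], [0, 0, 0], 1]
    - [[0, 0, -20], [0, 0, 0], 1]
    - [[0, 0, -45], [0, 0, 0], 1]
    - [[0, 0, -45], [0, 0, 0], 1]

```text
time: 6.8
ee_pos: [0.484, 0.1097, 0.11]
tcp_rot: [179.8, -0.1, 83.1]
wrist_force: [0.1, -0.5, 0.2]
opening: 0.0002
grasp_force: 0.0
```

```bash
python3 - <<'E'
from h import *
p,d=camera("scene"); cv2.imwrite("pics/s3.png",cv2.resize(p[160:240,290:400,::-1],None,fx=7,fy=7,interpolation=cv2.INTER_CUBIC))
o=telemetry.get_obs();q=o["ee_pos"];print(q,o["tcp_rot"],o["wrist_force"],o["time"])
a=np.radians(o["tcp_rot"][2]); e=np.array([.4960,.2149])-q[:2]
print("tool dx,dy mm",1e3*(e[0]*np.cos(a)+e[1]*np.sin(a)),1e3*(e[0]*np.sin(a)-e[1]*np.cos(a)))
for v in range(180,206,4):
    pass
E
```

```text
[0.48362582 0.10954524 0.10845974] [ 1.79878035e+02 -7.06366651e-02  8.31123556e+01] [ 0.32640122  0.70420636 -0.88871203] 6.85
tool dx,dy mm 106.07838919871405 -0.34955132971115943
```

View pics/s3.png

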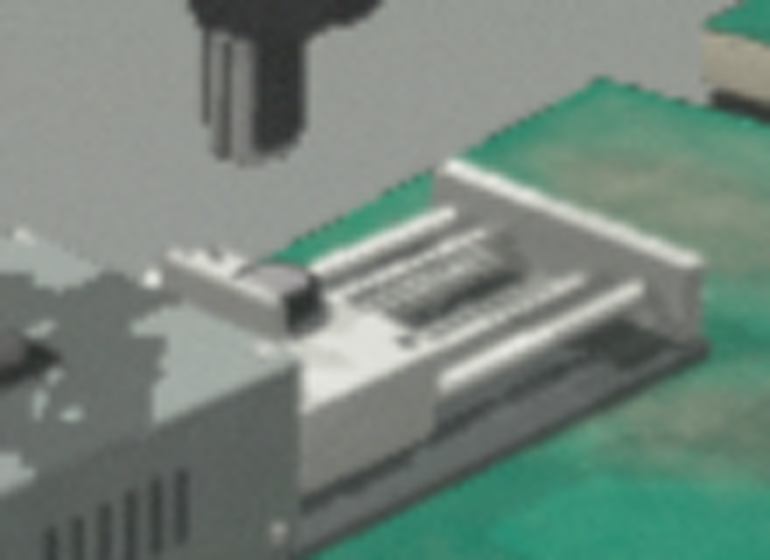

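The button at (280,275) looks raised and the shuttle is at the mouth. I'll move over the key and check the button's position on the way.

Call:
play_rows:
  increments:
    - [[15, 0, -5], [0, 0, 0], 1]
    - [[45, 0, -5], [0, 0, 0], 1]
    - [[75, 0, -5], [0, 0, 0], 1]
    - [[95, 0, -5], [0, 0, 0], 1]
    - [[103, 0, -5], [0, 0, 0], 1]
    - [[105, 0, -5], [0, 0, 0], 1]
    - [[105, 0, -5], [0, 0, 0], 1]

```text
time: 7.55
ee_pos: [0.4952, 0.2133, 0.1114]
tcp_rot: [-180.0, 0.0, 83.1]
wrist_force: [-0.7, -0.0, -0.3]
opening: 0.0003
grasp_force: 0.0
```

```bash
python3 - <<'E'
from h import *
o=telemetry.get_obs(); print(o["time"],o["ee_pos"])
p,d=camera("scene")
for v in (197,198,199):
  for u in (328,329,330,331): print(u,v,at_d("scene",u,v,d[v,u]).round(4),p[v,u])
p,d=camera("top"); cv2.imwrite("pics/t3.png",cv2.resize(p[140:240,235:435,::-1],None,fx=4,fy=4,interpolation=cv2.INTER_CUBIC))
E
```

```text
7.55 [0.49521644 0.2132678  0.11144443]
328 197 [ 5.544e-01  8.900e-03 -3.000e-04] [107 126 119]
329 197 [0.4876 0.0927 0.0508] [101 126 115]
330 197 [5.501e-01 7.100e-03 4.000e-04] [ 97 126 113]
331 197 [5.483e-01 5.700e-03 4.000e-04] [ 90 129 113]
328 198 [0.4855 0.0988 0.0515] [161 160 159]
329 198 [0.4849 0.0962 0.0507] [158 157 157]
330 198 [0.4827 0.0959 0.0513] [156 156 154]
331 198 [0.48   0.0961 0.0522] [143 145 142]
328 199 [0.4814 0.104  0.0525] [166 163 163]
329 199 [0.4829 0.0988 0.0501] [167 164 164]
330 199 [0.4794 0.1001 0.0516] [164 162 161]
331 199 [0.4786 0.0978 0.051 ] [163 161 160]
```

View pics/t3.png

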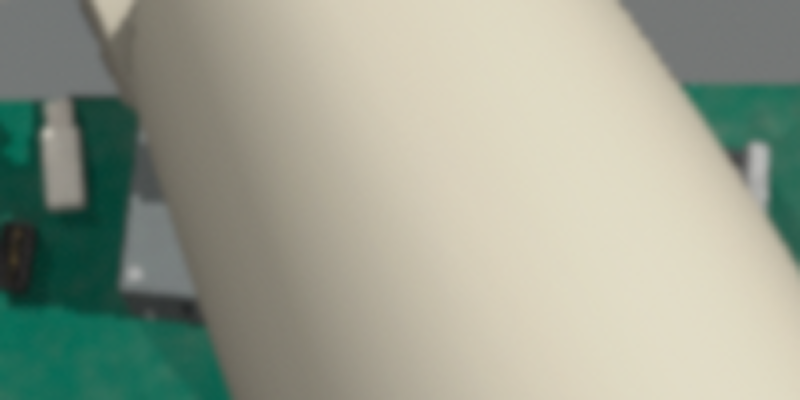

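The arm hides the key from above here. The button top reads 51 mm, so it is up, and the loose stick at (63,160) and plug at (18,258) haven't moved. Next is the key.

Call:
play_rows:
  increments:
    - [[1, 0, 8], [0, 0, 0], 1]
    - [[1, 0, 14], [0, 0, 0], 1]
    - [[1, 0, 18], [0, 0, 0], 1]
    - [[1, 0, 20], [0, 0, 0], 1]
    - [[1, 0, 22], [0, 0, 0], 1]
    - [[1, 0, 24], [0, 0, 0], 1]
    - [[1, 0, 24.5], [0, 0, 0], 1]
    - [[1, 0, 24.5], [0, 0, 0], 1]

```text
time: 8.45
ee_pos: [0.4956, 0.2142, 0.088]
tcp_rot: [180.0, 0.0, 83.1]
wrist_force: [-3.4, -2.9, 7.2]
opening: 0.0001
grasp_force: 3.4
```

Call:
play_rows:
  increments:
    - [[0, 0, 0.8], [0, 0, 0], 1]
    - [[0, 0, 0.8], [0, 0, 0], 1]
    - [[0, 0, 0.8], [0, 0, 0], 1]

```text
time: 8.75
ee_pos: [0.4957, 0.2143, 0.0879]
tcp_rot: [179.9, -0.0, 83.1]
wrist_force: [-5.2, -3.6, 12.1]
opening: 0.0002
grasp_force: 6.1
```

Rigid at the bottom, so the key is fully pressed. I'll let it go and back away.

Call:
play_rows:
  increments:
    - [[0, 0, -2], [0, 0, 0], 1]
    - [[0, 0, -5], [0, 0, 0], 1]
    - [[0, 0, -8], [0, 0, 0], 1]
    - [[0, 0, -20], [0, 0, 0], 1]
    - [[0, 0, -50], [0, 0, 0], 1]
    - [[0, 0, -90], [0, 0, 0], 1]
    - [[0, 0, -120], [0, 0, 0], 1]
    - [[0, 0, -120], [0, 0, 0], 1]
    - [[0, 0, -120], [0, 0, 0], 1]
    - [[0, 0, -120], [0, 0, 0], 1]

```text
time: 9.75
ee_pos: [0.4954, 0.2143, 0.2056]
tcp_rot: [-179.9, 0.0, 83.1]
wrist_force: [-0.1, -0.8, -0.2]
opening: -0.0001
grasp_force: 0.0
```

```bash
python3 - <<'E'
from h import *
p,d=camera("scene"); cv2.imwrite("pics/s4.png",cv2.resize(p[130:280,220:440,::-1],None,fx=3.6,fy=3.6,interpolation=cv2.INTER_CUBIC))
for u,v in((284,209),(285,210),(286,209),(329,198),(330,199)): print(at_d("scene",u,v,d[v,u]).round(4))
E
```

```text
[0.4912 0.221  0.0727]
[0.486  0.2239 0.0735]
[0.4873 0.2199 0.0736]
[0.4838 0.0976 0.0515]
[0.482  0.0967 0.0496]
```

View pics/s4.png

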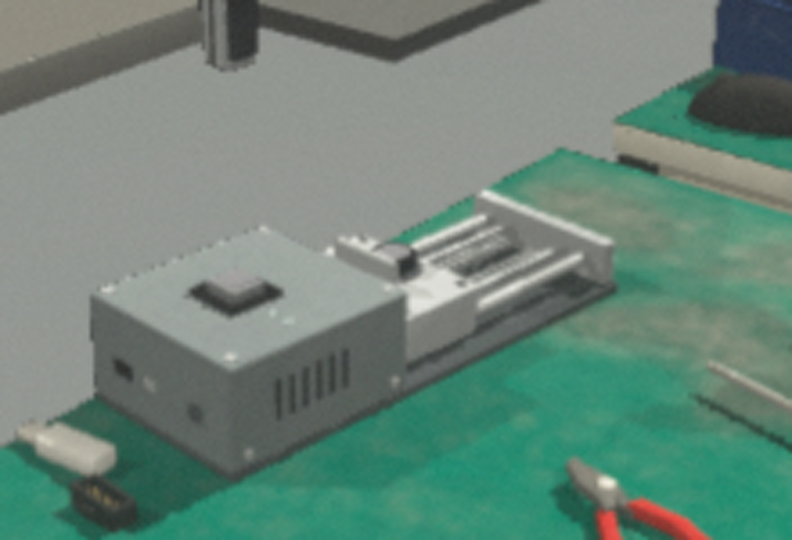

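The shuttle is home at (440,290), the key at (237,288) and the button at (395,255) are both up, and the stick and plug haven't moved.

```bash
python3 -c "
from workcell import workorder; print(workorder.job_done())"
```

```text
the job is handed in; nothing more can be done
None
```

The shuttle is at its end stop with the lock button back up, the start key was pressed to its bottom and has come back up, and the job was handed in at about 10 s with the robot clear of everything; no verdict came back.

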